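# Step the bench supply's selector round to five and switch its output on

### The job

The load plugged into the bench supply is to run on step five. With the output still off, push the selector's finger tab round until it clicks in at the mark with five dots, then press down the raised half of the rocker switch to turn the output on. Push and press only, never taking the tab between the fingers; once the output is on the selector must stay on five, and leave everything else on the bench where it is.

Things in the scene. Friction and masses are not known exactly. Their poses are not given: they have to be found in the camera images.
- console: Stepped bench supply: low grey steel case, 260 (x) x 360 (y) x 90 high, heavy, does not move; origin at the centre of its underside, x away from its user (who stands on the robot's side), y to the user's left, z up. All controls are on its flat dark top panel, 90 above the bench; besides those listed: fuse cap, earth post, pilot lamp, all at most 11 high, right of the selector.
- selector (a joint): Selector, rad, growing clockwise seen from above: one dot 0, two 0.524, three 1.047, four 1.571, five 2.094, six 2.618 (stops just past the ends). A spring detent holds each step: about 4 N on the tab to leave one; past half way the tab jumps ahead to the next, and let go it falls into the nearer one. Starts at one, two or three dots (rarely balanced between two).
- selector_axis (a point): The selector's upright axis at panel level (90 above the bench), at x 5, y 75 of the case; axes those of the case. In the case's frame the tab points from here at angle 75 degrees minus the joint value, counted from x towards y: 75 at one dot, -45 at five. A round hub, 54 across and 32 high over the panel, sits on it; round the hub the panel is bare out to 70 from the axis.
- selector_tab (a point): Middle of the selector's finger tab: a black upright fin sticking out radially from the hub to 58 from the axis, 10 thick, standing from 8 to 32 above the panel. The point lies 46 from the axis and 20 above the panel; x points outwards along the fin, y square to it (counter-clockwise seen from above), z up.
- five_dots (a point): Middle of the printed group of five dots (like the five of a die) on the panel, 83 from the selector's axis; the groups of one to six dots lie on that circle, 30 degrees apart, in order clockwise, each with a short tick.
- load_module: Plug-in load module fixed in its sockets on the panel, grey with a clear top, 38 (x) x 56 (y), 26 high, its top 29 above the panel; origin at the centre of its underside.
- rocker (a joint): Rocker switch, rad: 0 off, 0.35 on; it snaps over at about half way and stays. About 4 N, pressed 16 from the pivot, tips it.
- rocker_pivot (a point): Middle of the rocker, on its pivot, 7 above the panel (97 above the bench), at x -55, y -112 of the case; axes those of the case. The V-shaped black paddle is 24 wide (y) and reaches 26 either way along x, in a bezel 62 x 37 with its rim 4 above the panel. The pressed half lies level, 7 above the panel; the other slopes up by 0.35 rad, its end 9 higher.
- rocker_on_half (a point): Point on top of the rocker's far half (away from the user, with a printed bar), 16 from the pivot: the half to press. Off, it stands 5.5 above the pivot; fully pressed, level with it.
- spare_module: Loose plug-in module, 38 x 56, 26 high, standing on the panel in front of the selector; origin at the centre of its underside. Not to be moved.
- multimeter: Loose handheld multimeter, 165 x 80 x 45 high, lying left of the case; origin at the centre of its underside. Not to be moved.
- circuit_board: Loose circuit board on a wooden base, 150 x 110 x 48 high, right of the case; origin at the centre of its underside. Not to be moved.
- screwdriver: Loose screwdriver, 160 long, lying behind the case; origin at its middle on the bench. Not to be moved.
- cleaner_bottle: Loose white bottle, 56 across, 130 high, behind the case; origin at the centre of its underside. Not to be moved.
- parts_tray: Loose divided tray, 110 x 160 x 32 high, to the robot's left; origin at the centre of its underside. Not to be moved.
- solder_reel: Loose metal solder reel, 58 across, 38 high, behind the case; origin at the centre of its underside. Not to be moved.

How it is judged:
By the outcome, as a careful person would: the job done as asked, in the order asked, and still so for the second after the job is handed in, with the robot touching nothing.
It also fails if it takes over 48 s, if anything falls off the work surface, if the arm or the gripper's body presses on something with over 40 N, if the wrist force passes 120 N, or if a joint passes its speed limit or range.

### The arm

A 7-joint arm with a two-finger parallel gripper is mounted at the origin on the work surface. World frame = base frame: x ahead of the robot, y to its left, z up, the work surface at z = 0. Lengths are in m, angles in rad, forces in N, time in s.
With the tool pointing down it reaches from about 0.4 to 0.85 m from the base axis. Payload 10.4 kg.
Tool frame: the origin (TCP) lies at the centre of the arm's flange, where the gripper is bolted on; the fingertips stand 173 mm ahead of it and the grasp point (between the pads) lies 155 mm ahead of it; z points along the fingers, y is the direction in which the jaws open and shut (so a half turn about z gives the same grasp; the last joint's range is limited). The gripper opens to 85 mm and grips with 20 to 120 N. Pads are 22 mm wide; open, the fingers measure 114 mm over their backs; the gripper's body (76 mm by 85 mm) begins 54 mm behind the grasp point. The pads swing forward as they close: fully open they stand 13 mm farther back than shut.
Start: joints at [1.236, 0.332, -0.065, 1.46, 0.022, 1.35, -0.088], TCP at [0.192, -0.595, 0.405] pointing down, gripper open.
Joint ranges: [-2.6, 2.6], [-0.5, 2.12], [-1.47, 1.34], [0.16, 2.42], [-1.27, 4.41], [0.06, 2.06], [-2.6, 2.6]. Speed limits (rad/s): [2.22, 2.22, 2.79, 2.79, 3.14, 3.14, 3.14].

### API

Orientations are given as [roll, pitch, yaw] about the fixed x, y, z axes, in that order (R = Rz(yaw) Ry(pitch) Rx(roll)).
In Python, from station import get_state, get_image, ticket gives the robot as it stands.
- The arm moves only by the shell command python3 -m inch 'ROWS' [OPENING] [FORCE]. ROWS is JSON, a list that holds one entry, the list of rows, each a list of 4 numbers: the shift along the tool's x, y, z in cm, then the turn about the tool's z in rad. A call has exactly 5 rows; each row is the pose to reach, as a shift and turn from the pose commanded when the call began, along the tool's axes at that moment; what a row does not reach only later rows make up. A row lasts 1/10 s, in which the tool goes at most 50 mm and 8.59 degrees, less where a joint would pass 70% of its speed; a pose out of reach is approached as far as the arm can. A call with a gripper value outside its range is refused whole. OPENING is the gripper command: -1 is shut, 1 is fully open, values between are in proportion, set as the call begins (- or left out, the last holds). The fingers move at their own pace and stop on an object; FORCE is the grip in N (left out, the last holds). Time passes only in rows, so rows that repeat a pose let the fingers close, or fill a call up. It gives the time, the measured TCP pose, the force and the opening at its end, in the units of the state.
- get_state(): the state, without advancing time (a new reading comes with each control period).
- get_image(name): name is "scene" or "top" or "wrist"; returns a dict with "img" (400x640x3 uint8, blue, green, red), "intrinsics" (3x3 intrinsics, pixels), "R" (3x3) and "t" (3): a world point X has camera coordinates R X + t. Camera axes: x right, y down, z forward; pixel columns grow to the right and rows downward; lengths in m; the calibration is good to about 2 mm. A picture is of the moment at which its call begins. There is no depth.
- ticket.job_done(): hands the job in, once; it reports no verdict.
The state is a dict: "time_s": time; "joints": joint angles; "qvel": joint speeds; "joint_torque": joint torques, N m; "position": TCP position; "ee_rot": TCP orientation; "contact_force": force on the tool from outside, world axes, zero at the start; "torque": the same for the moment, N m; "opening": finger opening in m.
Only numpy, scipy, OpenCV 4.12 (cv2) and the standard library are available. Lean on these libraries where they do the work, as an engineer would, in place of code of your own. Each camera call takes 0.05 s, during which the arm holds its last target.

## Working session

There is one attempt and no reset: what is moved stays moved. The work goes in short steps, Python scripts to look and compute and a shell command to move; the robot and the scene stay as the last step left them, time stands still between calls to the robot, and variables do not carry over. Pictures are saved under pics/ and viewed, and the job is handed in when it is done.

```bash
ls; mkdir -p pics
python3 - <<'E'
from station import get_state,get_image
import cv2,json
s=get_state();print(s)
for n in("scene","top","wrist"):
    g=get_image(n);cv2.imwrite(f"pics/{n}0.png",g["img"]);print(n,g["intrinsics"],g["R"],g["t"])
E
```

```text
pics
{'time_s': 0.0, 'joints': array([ 1.23638502,  0.33289102, -0.06471556,  1.46093257,  0.02159154,
        1.34987541, -0.08850726]), 'qvel': array([-0.00188074,  0.00134102, -0.00017157,  0.00088217,  0.00018217,
       -0.00118646,  0.00257447]), 'joint_torque': array([-5.68999330e-04, -6.25439715e+01,  4.90249274e-02, -3.91616428e+01,
        1.63599401e-02,  9.69920045e-03, -8.16867828e-05]), 'position': array([ 0.19171816, -0.59474272,  0.403908  ]), 'ee_rot': array([-3.14018238e+00,  5.05124415e-05,  3.11837737e-01]), 'contact_force': array([ 0.64081518,  0.33516178, -0.34774873]), 'torque': array([ 0.02810617, -0.03289729,  0.02997532]), 'opening': 0.08535842890219517}
scene [[444.89714893   0.         324.09200157]
 [  0.         444.89714893 199.62576727]
 [  0.           0.           1.        ]] [[ 0.86019452  0.50987847  0.009452  ]
 [ 0.36191407 -0.59730226 -0.71571518]
 [-0.35928206  0.61907509 -0.69832832]] [-0.47167546 -0.08157989  1.53272989]
top [[379.26918238   0.         320.16643544]
 [  0.         379.26918238 202.47348304]
 [  0.           0.           1.        ]] [[-6.25447433e-04 -9.99746099e-01  2.25243603e-02]
 [-9.88913128e-01 -2.72637465e-03 -1.48470170e-01]
 [ 1.48493883e-01 -2.23674959e-02 -9.88660337e-01]] [0.02591867 0.55532932 0.96470648]
wrist [[284.97583841   0.         323.06045044]
 [  0.         284.97583841 200.70667084]
 [  0.           0.           1.        ]] [[ 0.3064174  -0.95189664 -0.00108314]
 [-0.90440637 -0.29148474  0.31158589]
 [-0.29691327 -0.09449574 -0.95021738]] [-0.6252396  -0.03993202  0.3796787 ]
```

View pics/top0.png

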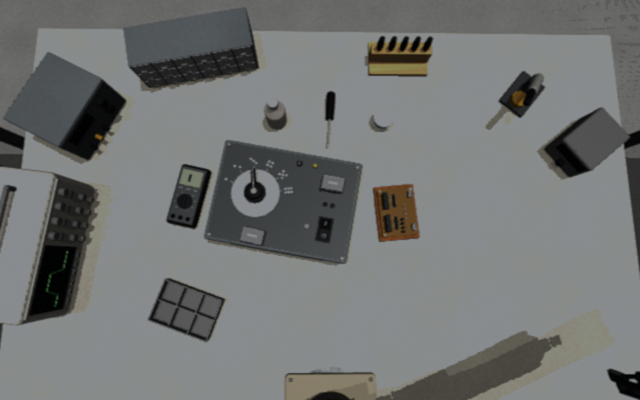

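View pics/scene0.png

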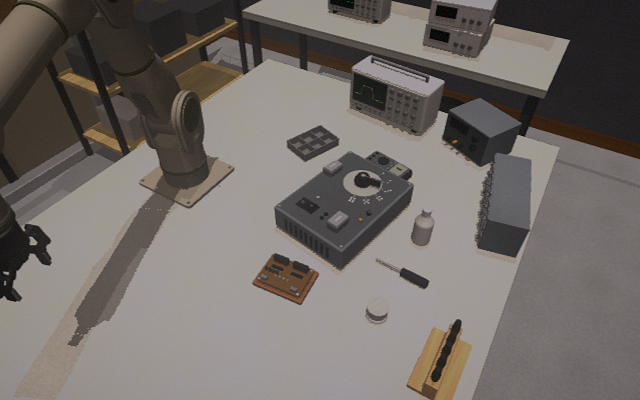

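View pics/wrist0.png

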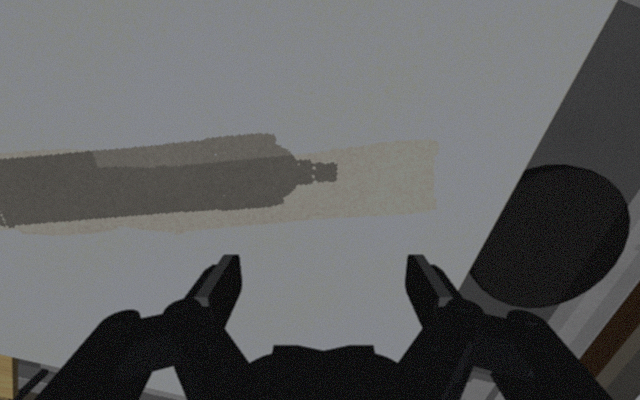

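Run:
```python
import cv2
a=cv2.imread("pics/top0.png")[130:270,195:375]
cv2.imwrite("pics/topz.png",cv2.convertScaleAbs(cv2.resize(a,None,fx=4.4,fy=4.2,interpolation=cv2.INTER_CUBIC),alpha=1.8))
a=cv2.imread("pics/scene0.png")[145:270,270:420]
cv2.imwrite("pics/scenez.png",cv2.convertScaleAbs(cv2.resize(a,None,fx=4.5,fy=4.5,interpolation=cv2.INTER_CUBIC),alpha=1.8))
```

```text
(no output)
```

View pics/topz.png

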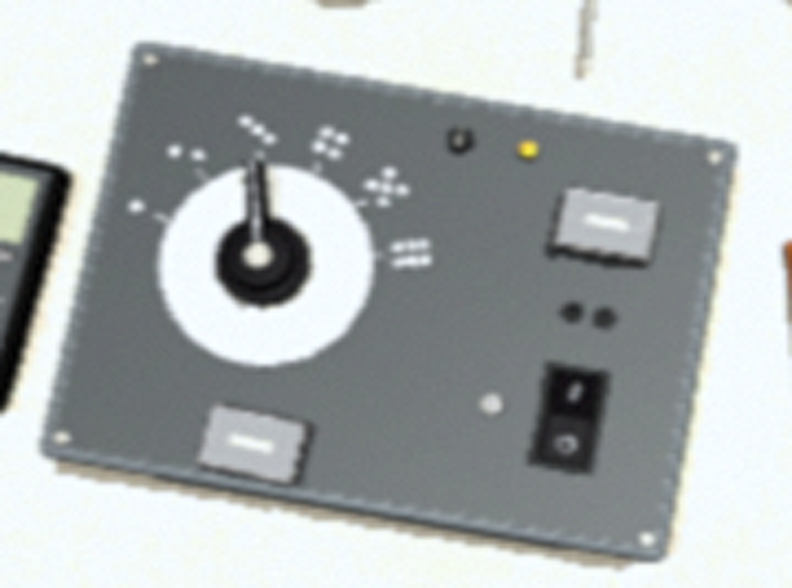

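View pics/scenez.png

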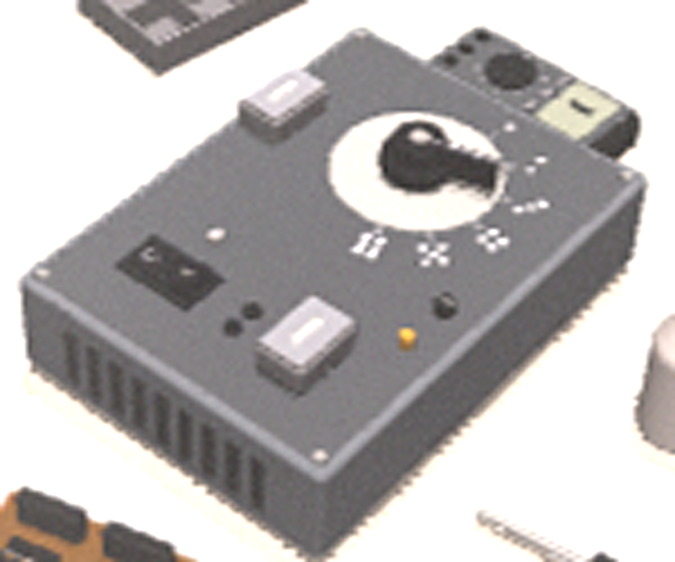

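```bash
cat > h.py <<'E'
import numpy as np,cv2
from station import get_state,get_image
def proj(g,X):
    c=(np.asarray(X)@g["R"].T)+g["t"]; p=c@g["intrinsics"].T; return p[:,:2]/p[:,2:]
def case2w(p,X):
    X=np.asarray(X,float);c,s=np.cos(p[2]),np.sin(p[2])
    return np.c_[p[0]+c*X[:,0]-s*X[:,1],p[1]+s*X[:,0]+c*X[:,1],X[:,2]]
E
cat > fit.py <<'E'
from h import *
from scipy.optimize import least_squares
A=np.radians(75-30*np.arange(6))
dots=np.c_[.005+.083*np.cos(A),.075+.083*np.sin(A),np.full(6,.09)]
cor=np.array([[.13,.18,.09],[.13,-.18,.09],[-.13,-.18,.09],[-.13,.18,.09]])
M=np.r_[dots,cor]
t=np.array([(136,206),(187,153),(257,130),(331,142),(387,187),(412,254),(137,42),(737,148),(663,560),(42,452)],float)
t=(t+.5)/[4.4,4.2]-.5+[195,130]
s=np.array([(511,127),(537,163),(531,207),(491,240),(433,252),(369,247),(643,185),(320,470),(25,285),(362,30)],float)
s=(s+.5)/4.5-.5+[270,145]
T,S=get_image("top"),get_image("scene")
for use in("t","s","ts"):
    f=lambda p:np.r_[((proj(T,case2w(p,M))-t).ravel() if "t" in use else []),((proj(S,case2w(p,M))-s).ravel() if "s" in use else [])]
    r=least_squares(f,[.55,.05,0]);print(use,r.x,np.abs(r.fun).max(),np.round(r.fun.reshape(-1,2),1).tolist())
p=r.x;np.save("pose.npy",p)
for nm,X in dict(axis=[.005,.075,.09],rk=[-.055,-.112,.097],on=[-.055+.016*np.cos(.35)-0*.0,-.112,.1025]).items(): print(nm,case2w(p,[X]))
# tab model
img=S["img"].copy(); top=T["img"].copy()
for k,col in((1,(0,0,255)),(1.5,(255,0,255)),(2,(0,255,0))):
    a=np.radians(75-30*k);L=np.array([[.005+r*np.cos(a),.075+r*np.sin(a),z] for r,z in((.027,.122),(.058,.122),(.058,.098))])
    for g,n in((T,"top"),(S,"scene")): print(n,k,np.round(proj(g,case2w(p,L)),1).tolist())
E
python3 fit.py
```

```text
t [ 0.5543692   0.11826702 -0.17912217] 1.7422571227999413 [[0.4, 0.1], [0.2, 0.1], [0.4, 0.1], [0.1, 0.3], [0.1, 0.3], [-0.0, -0.0], [-0.7, -1.4], [0.7, -1.6], [0.6, 1.2], [-1.7, 0.7]]
s [ 0.55395995  0.11767533 -0.17899727] 2.5657312161718266 [[-0.2, 0.2], [-0.3, 0.7], [-0.2, 0.2], [0.5, 0.2], [0.1, 0.7], [0.0, -0.2], [2.3, -2.2], [0.7, 2.6], [-2.3, -2.1], [-0.7, -2.0]]
ts [ 0.55416876  0.11807797 -0.17910651] 2.495507872377459 [[0.5, 0.1], [0.3, 0.2], [0.5, 0.2], [0.2, 0.4], [0.2, 0.3], [0.0, 0.0], [-0.6, -1.3], [0.8, -1.6], [0.7, 1.3], [-1.7, 0.8], [-0.1, 0.1], [-0.1, 0.7], [-0.0, 0.1], [0.6, 0.2], [0.2, 0.7], [0.2, -0.2], [2.5, -2.2], [0.8, 2.5], [-2.2, -2.2], [-0.6, -2.1]]
axis [[0.57245006 0.19098746 0.09      ]]
rk [[0.48009573 0.01766787 0.097     ]]
on [[0.49488526 0.01499028 0.1025    ]]
top 1 [[247.4, 181.5], [240.5, 171.3], [242.2, 173.5]]
scene 1 [[371.9, 174.5], [381.9, 174.1], [381.1, 179.9]]
top 1.5 [[250.0, 180.2], [246.0, 168.5], [247.7, 170.8]]
scene 1.5 [[371.9, 176.0], [382.1, 177.3], [381.3, 183.2]]
top 2 [[252.8, 179.6], [252.1, 167.3], [253.6, 169.6]]
scene 2 [[371.3, 177.4], [380.9, 180.5], [380.1, 186.3]]
```

```bash
cat >> h.py <<'E'
def tabpose(case_deg,rad,tan,z):
    p=np.load("pose.npy"); a=case2w(p,[[.005,.075,.09]])[0]; f=np.radians(case_deg)+p[2]
    return np.array([a[0]+rad*np.cos(f)-tan*np.sin(f),a[1]+rad*np.sin(f)+tan*np.cos(f),z,f+np.pi])
def shift(cur,w):
    y=cur[3];d=np.asarray(w[:3])-cur[:3]
    dx,dy=np.cos(y)*d[0]+np.sin(y)*d[1],np.sin(y)*d[0]-np.cos(y)*d[1]
    t=-(w[3]-y);t=(t+np.pi)%(2*np.pi)-np.pi
    return np.round([dx*100,dy*100,-d[2]*100,t],2)
def cur():
    s=get_state();return np.r_[s["position"],s["ee_rot"][2]]
E
python3 -c "
from h import *
w=tabpose(15,.045,.040,.40);print(w,shift(cur(),w))"
```

```text
[0.61399234 0.23456771 0.4        3.22428553] [ 65.63 -65.99   0.44  -2.91]
```

```bash
python3 -m inch '[[[3.3,-3.3,0,-0.145],[6.6,-6.6,0,-0.29],[9.9,-9.9,0,-0.435],[13.2,-13.2,0,-0.58],[16.5,-16.5,0,-0.725]]]' -1
python3 -c "
from h import *
w=tabpose(15,.045,.040,.40);print(cur(),shift(cur(),w),get_state()['joints'])"
```

```text
time_s: 0.75
position: [0.2987, -0.3854, 0.4047]
ee_rot: [3.141, 0.0, 1.043]
contact_force: [1.0, 0.5, 1.0]
opening: 0.0123
[ 0.29867798 -0.38536016  0.4047468   1.04265691] [69.44 -4.    0.47 -2.18] [ 1.09393126  0.04439156 -0.28294384  1.80009077  0.01325839  1.29853659
  0.27955121]
```

```bash
python3 -m inch '[[[4.6,-0.3,0,-0.145],[9.2,-0.6,0,-0.29],[13.8,-0.9,0,-0.435],[18.4,-1.2,0,-0.58],[23,-1.5,0,-0.725]]]' -1
python3 -c "
from h import *
w=tabpose(15,.045,.040,.40);print(cur(),shift(cur(),w),get_state()['joints'])"
```

```text
time_s: 1.25
position: [0.4027, -0.1797, 0.4049]
ee_rot: [3.141, 0.001, 1.768]
contact_force: [0.8, -0.2, 0.2]
opening: 0.0
[ 0.40269358 -0.17973958  0.40492372  1.76759359] [36.5  28.82  0.49 -1.46] [ 0.86498894 -0.05513145 -0.5233195   1.89167502 -0.02798031  1.29713919
  0.54667079]
```

```bash
python3 -m inch '[[[3.6,2.9,0,-0.145],[7.2,5.8,0,-0.29],[10.8,8.7,0,-0.435],[14.4,11.6,0,-0.58],[18,14.4,0.2,-0.725]]]' -1
python3 -c "
from h import *
w=tabpose(15,.045,.040,.40);print(cur(),shift(cur(),w),get_state()['joints'])"
```

```text
time_s: 1.75
position: [0.5101, 0.0242, 0.4032]
ee_rot: [3.141, 0.001, 2.492]
contact_force: [1.0, -0.5, -0.1]
opening: 0.0001
[0.51009728 0.02420544 0.4031586  2.49229669] [ 4.44 23.04  0.32 -0.73] [ 0.58089198  0.14750359 -0.77580972  1.72794493  0.10748459  1.30827424
  0.70416508]
```

```bash
python3 -m inch '[[[0.9,4.6,1,-0.145],[1.8,9.2,2,-0.29],[2.7,13.8,3,-0.435],[3.5,18.4,4,-0.58],[4.4,23.0,5,-0.73]]]' -1
python3 - <<'E'
from h import *
w=tabpose(15,.045,.040,.283);s=get_state();print(cur(),shift(cur(),w),s['joints'],s['contact_force'])
for n in("top","wrist"): cv2.imwrite(f"pics/{n}1.png",get_image(n)["img"])
E
```

```text
time_s: 2.25
position: [0.6157, 0.233, 0.3519]
ee_rot: [-3.141, -0.0, -3.062]
contact_force: [0.9, -0.6, 1.3]
opening: 0.0003
[ 0.61566804  0.23297035  0.3519228  -3.06164137] [ 0.15  0.17  6.89 -0.  ] [ 0.17056511  0.58608759 -0.87735391  1.39761043  0.44990218  1.36495392
  0.93621545] [ 0.87508722 -0.5974458   1.26274252]
```

View pics/wrist1.png

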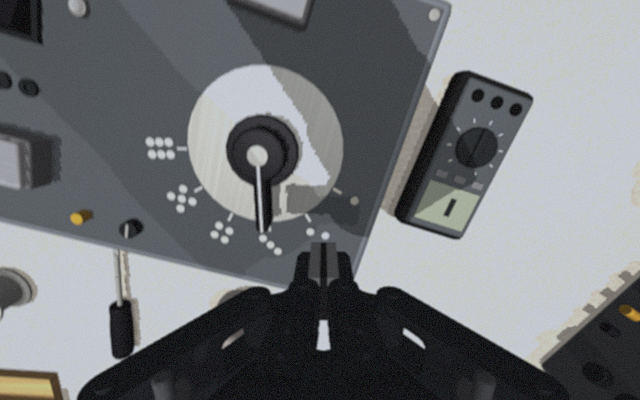

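View pics/top1.png

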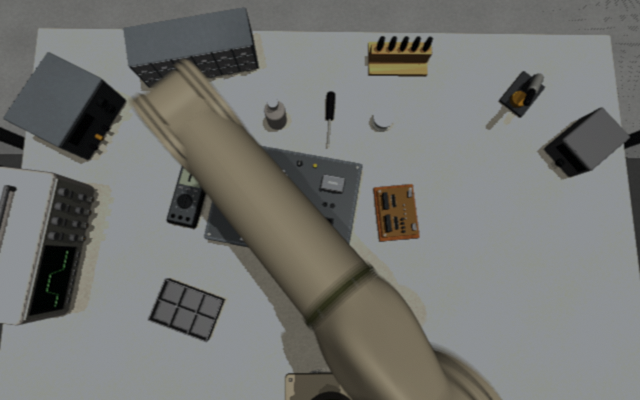

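```bash
python3 -c "
from h import *
g=get_image('top')
for z in(0,.13):
  for px in((275,118),(274,103)):
    v=g['R'].T@np.linalg.inv(g['intrinsics'])@np.r_[px,1];c=-g['R'].T@g['t'];print(z,c+v*(z-c[2])/v[2])"
python3 -m inch '[[[0,0,2,0],[0.1,0.1,4,0],[0.2,0.2,5.5,0],[0.2,0.2,6.5,0],[0.2,0.2,6.9,0]]]' -1
python3 - <<'E'
from h import *
w=tabpose(15,.045,.040,.283);s=get_state();print(cur(),shift(cur(),w),s['contact_force'])
for n in("scene","wrist"): 
  a=get_image(n)["img"]
  if n=="scene":a=cv2.resize(a[100:270,250:450],None,fx=4,fy=3.5)
  cv2.imwrite(f"pics/{n}2.png",a)
E
```

```text
0 [0.8045359  0.15415631 0.        ]
0 [0.84949678 0.15778143 0.        ]
0.13 [0.75450078 0.14095688 0.13      ]
0.13 [0.79381784 0.14412694 0.13      ]
time_s: 2.9
position: [0.6125, 0.2328, 0.2831]
ee_rot: [-3.141, -0.0, -3.067]
contact_force: [0.1, 0.7, 1.0]
opening: -0.0001
[ 0.61254313  0.23279076  0.28308557 -3.06739784] [-0.16  0.17  0.01 -0.01] [0.09536266 0.65045268 1.00324112]
```

View pics/wrist2.png

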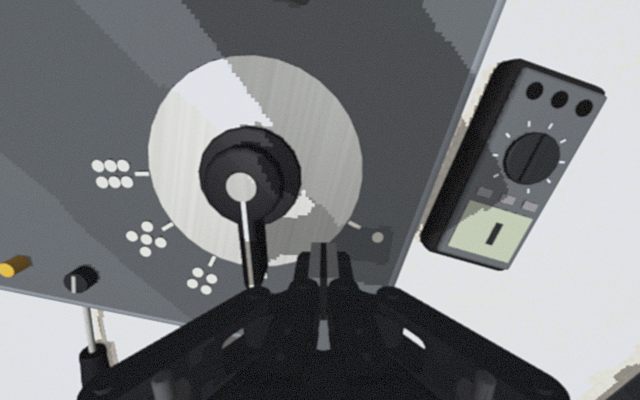

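View pics/scene2.png

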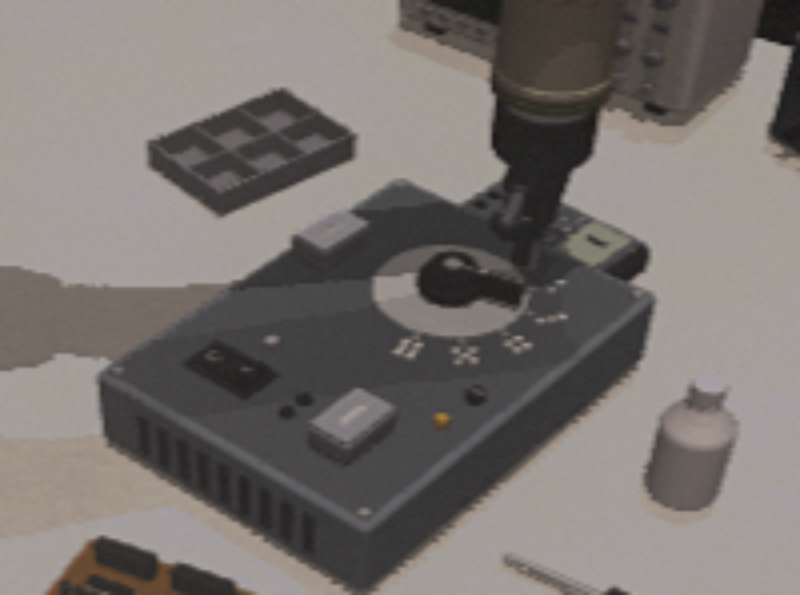

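Run:
```python
from h import *
c=cur()
for d,t in((15,.03),(15,.022),(12,.02),(8,.02),(4,.02)):print(shift(c,tabpose(d,.044,t,.283)))
```

```text
[-0.05 -0.87  0.08 -0.01]
[-0.06 -1.67  0.08 -0.01]
[-0.16 -2.11  0.08  0.04]
[-0.27 -2.42  0.08  0.11]
[-0.37 -2.75  0.08  0.18]
```

```bash
python3 -m inch '[[[-0.05,-0.9,0.1,0],[-0.05,-1.7,0.1,0],[-0.15,-2.1,0.1,0.04],[-0.25,-2.4,0.1,0.11],[-0.35,-2.75,0.1,0.18]]]' -1
python3 - <<'E'
from h import *
s=get_state();print(cur(),s['contact_force'])
c=cur()
for d in(4,0,-4,-8,-12,-16):print(shift(c,tabpose(d,.044,.02,.283)))
cv2.imwrite(f"pics/wrist3.png",get_image("wrist")["img"])
E
```

```text
time_s: 3.5
position: [0.6178, 0.2082, 0.2835]
ee_rot: [3.136, 0.001, 3.036]
contact_force: [2.6, 15.3, -5.0]
opening: -0.0001
[0.61783962 0.20824345 0.28354877 3.03591358] [ 2.55478596 15.30728055 -5.02900985]
[-0.08 -0.21  0.05  0.  ]
[-0.2  -0.52  0.05  0.07]
[-0.31 -0.84  0.05  0.14]
[-0.39 -1.17  0.05  0.21]
[-0.45 -1.5   0.05  0.28]
[-0.49 -1.84  0.05  0.35]
```

View pics/wrist3.png

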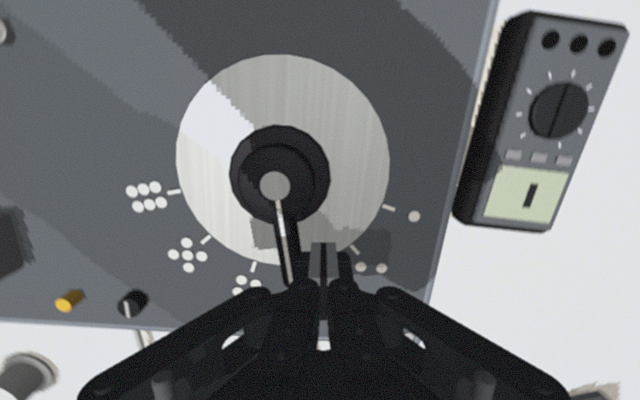

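Run:
```python
from h import *
s=get_state();print(cur(),s['contact_force'],s['torque'])
g=get_image("wrist")
p=np.load("pose.npy")
def P(d,r,z): 
    a=np.radians(d);return [.005+r*np.cos(a),.075+r*np.sin(a),z]
X=[P(0,0,.122)]+[P(d,.058,.122) for d in(15,10,5,0,-5,-15)]
print(np.round(proj(g,case2w(p,X))).tolist())
D=[P(75-30*k,.083,.09) for k in range(6)];print(np.round(proj(g,case2w(p,D))).tolist())
E=get_state();R=g["R"]
tip=s["position"]-[0,0,.173];print("tip",np.round(proj(g,[tip,tip+[0,0,.018]])))
print(get_state()['contact_force'])
```

```text
[0.61795032 0.2081115  0.28352855 3.03123361] [ 1.48736001 12.63613587 -4.06677197] [ 2.69412473 -0.34100457  0.06760662]
[[276.0, 187.0], [302.0, 290.0], [293.0, 291.0], [283.0, 292.0], [274.0, 291.0], [264.0, 290.0], [246.0, 287.0]]
[[415.0, 215.0], [373.0, 267.0], [313.0, 292.0], [249.0, 288.0], [190.0, 256.0], [148.0, 199.0]]
tip [[322. 256.]
 [323. 274.]]
[ 2.67607826 11.61606744 -4.19614643]
```

```bash
python3 -m inch '[[[-0.2,-0.4,0.05,0],[-0.3,-0.5,0.05,0.07],[-0.4,-0.7,0.05,0.1],[-0.4,-0.8,0.05,0.14],[-0.4,-0.8,0.05,0.14]]]' -1
python3 - <<'E'
from h import *
s=get_state();print(cur(),s['contact_force'],s['torque'])
c=cur()
for d in(4,0,-4,-8,-12,-16,-20):print(d,shift(c,tabpose(d,.045,.02,.283)))
cv2.imwrite(f"pics/wrist4.png",get_image("wrist")["img"])
E
```

```text
time_s: 4.1
position: [0.6217, 0.1966, 0.2825]
ee_rot: [-3.141, 0.001, 2.895]
contact_force: [0.1, -0.7, -0.5]
opening: -0.0004
[0.62173758 0.19663654 0.28251092 2.89481662] [ 0.10754768 -0.66174678 -0.46889592] [ 0.04456071 -0.02468175  0.03867915]
4 [ 0.46  0.85 -0.05 -0.14]
0 [ 0.29  0.55 -0.05 -0.07]
-4 [ 0.14  0.24 -0.05  0.  ]
-8 [ 0.01 -0.08 -0.05  0.07]
-12 [-0.1  -0.41 -0.05  0.14]
-16 [-0.18 -0.74 -0.05  0.21]
-20 [-0.24 -1.08 -0.05  0.28]
```

View pics/wrist4.png

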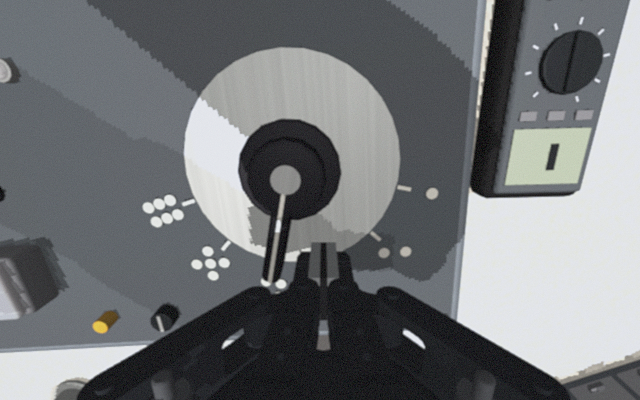

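Run:
```python
from h import *
c=cur();print(c)
for d in(-8,-14,-20,-24,-28,-31,-34):print(d,shift(c,tabpose(d,.045,.02,.283)))
```

```text
[0.62165659 0.19690115 0.28248339 2.89645951]
-8 [-0.   -0.1  -0.05  0.07]
-14 [-0.15 -0.6  -0.05  0.18]
-20 [-0.25 -1.1  -0.05  0.28]
-24 [-0.28 -1.45 -0.05  0.35]
-28 [-0.29 -1.79 -0.05  0.42]
-31 [-0.29 -2.05 -0.05  0.48]
-34 [-0.27 -2.3  -0.05  0.53]
```

```bash
python3 -m inch '[[[0,-0.1,0,0.07],[-0.15,-0.6,0,0.18],[-0.25,-1.1,0,0.28],[-0.3,-1.45,0,0.35],[-0.3,-1.8,0,0.42]]]' -1
python3 - <<'E'
from h import *
s=get_state();print(cur(),s['contact_force'],s['torque'])
c=cur()
for d in(-28,-31,-34,-37):print(d,shift(c,tabpose(d,.045,.02,.283)))
cv2.imwrite(f"pics/wrist5.png",get_image("wrist")["img"])
E
```

```text
time_s: 4.65
position: [0.6204, 0.1815, 0.283]
ee_rot: [3.135, 0.0, 2.477]
contact_force: [9.3, 11.3, -6.1]
opening: 0.0003
[0.62037879 0.18148613 0.28300158 2.47673988] [ 9.28162279 11.28123138 -6.1273944 ] [ 2.73588725 -2.1885594   0.04438317]
-28 [-0.15 -0.22  0.    0.  ]
-31 [-0.25 -0.46  0.    0.06]
-34 [-0.33 -0.7   0.    0.11]
-37 [-0.4  -0.95  0.    0.16]
```

View pics/wrist5.png

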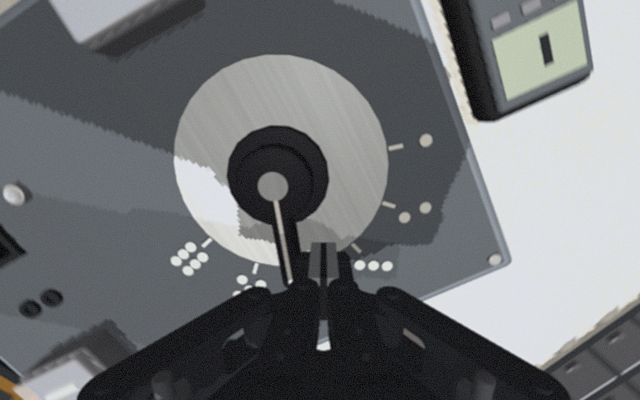

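```bash
python3 -m inch '[[[-0.2,-0.35,0,0.03],[-0.3,-0.5,0,0.06],[-0.35,-0.6,0,0.09],[-0.4,-0.7,0,0.11],[-0.4,-0.75,0,0.11]]]' -1
python3 - <<'E'
from h import *
s=get_state();print(cur(),s['contact_force'],s['torque'])
c=cur()
for d in(-28,-31,-34,-37):print(d,shift(c,tabpose(d,.045,.02,.283)))
cv2.imwrite(f"pics/wrist6.png",get_image("wrist")["img"])
E
```

```text
time_s: 5.2
position: [0.6184, 0.1711, 0.2822]
ee_rot: [-3.141, 0.0, 2.366]
contact_force: [0.0, 0.3, -0.7]
opening: -0.0003
[0.61835851 0.17107544 0.28217208 2.3659249 ] [ 0.01023668  0.33270799 -0.65188064] [ 0.05720385 -0.02971362 -0.02298107]
-28 [ 0.41  0.68 -0.08 -0.11]
-31 [ 0.29  0.45 -0.08 -0.06]
-34 [ 0.18  0.22 -0.08 -0.  ]
-37 [ 0.08 -0.02 -0.08  0.05]
```

View pics/wrist6.png

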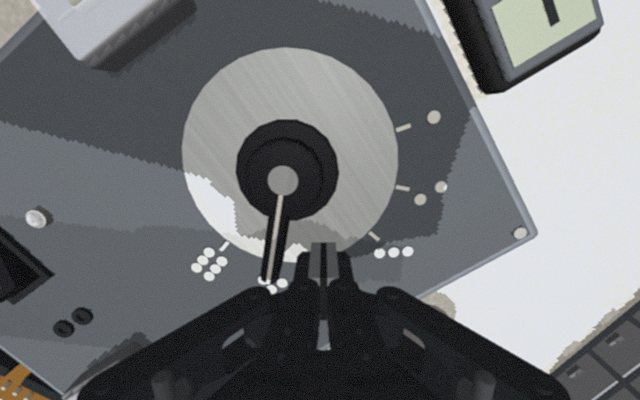

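```bash
python3 -m inch '[[[0,1,0,0],[0,2,0,0],[0,2,-4,0],[0,2,-8,0],[0,2,-9,0]]]' -1
cat >> h.py <<'E'
def rk(z,off=.017):
    p=np.load("pose.npy");w=case2w(p,[[-.055+off,-.112,z]])[0];return np.r_[w,p[2]+np.pi/2]
E
python3 - <<'E'
from h import *
s=get_state();print(cur(),s['contact_force'],s['joints']);print(shift(cur(),rk(.31)))
cv2.imwrite(f"pics/wrist7.png",get_image("wrist")["img"])
E
```

```text
time_s: 5.75
position: [0.6332, 0.1874, 0.3771]
ee_rot: [3.136, 0.002, 2.368]
contact_force: [0.4, -0.2, 0.8]
opening: -0.0001
[0.63323798 0.18737683 0.37713827 2.36784271] [ 0.36066663 -0.22146402  0.77672781] [ 0.14023207  0.51634138 -0.71119744  1.36844235  0.33554702  1.37154504
  0.22753834]
[ -2.31 -21.89   6.71   0.98]
```

View pics/wrist7.png

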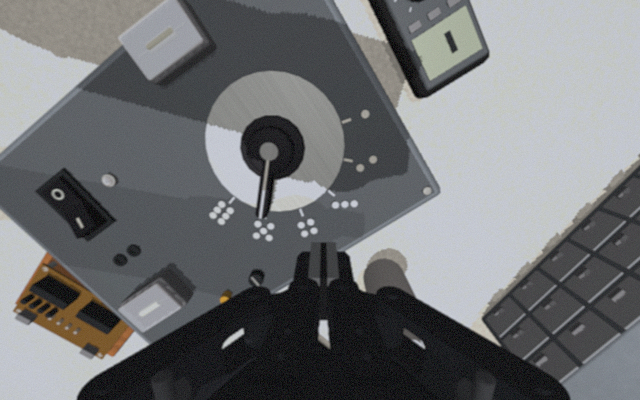

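Selector tab points at the five-dot group (263,232); the rocker is at (75,203), still off. Going to the rocker.

```bash
python3 -m inch '[[[-0.3,-3,0,0.12],[-0.6,-6,0,0.25],[-0.9,-9,0,0.38],[-1.2,-12,0,0.51],[-1.5,-15,0,0.64]]]' -1
python3 -c "
from h import *
print(cur(),shift(cur(),rk(.31)))"
```

```text
time_s: 6.3
position: [0.5374, 0.0674, 0.3711]
ee_rot: [-3.14, -0.0, 1.722]
contact_force: [0.2, 0.0, -0.1]
opening: -0.0002
[0.53744938 0.06738447 0.37111089 1.72189471] [-4.6  -4.81  6.11  0.33]
```

```bash
python3 -m inch '[[[-1.5,-1.6,0,0.11],[-3,-3.2,0,0.22],[-4.6,-4.8,1,0.33],[-4.6,-4.8,4,0.33],[-4.6,-4.8,6,0.33]]]' -1
python3 - <<'E'
from h import *
s=get_state();print(cur(),s['contact_force']);print(shift(cur(),rk(.285)))
for n in("scene","wrist"): 
  a=get_image(n)["img"]
  if n=="scene":a=cv2.resize(a[100:270,250:450],None,fx=4,fy=3.5)
  cv2.imwrite(f"pics/{n}8.png",a)
E
```

```text
time_s: 6.8
position: [0.4974, 0.0146, 0.3102]
ee_rot: [-3.14, 0.001, 1.396]
contact_force: [1.0, 0.0, 0.0]
opening: -0.0001
[0.49736405 0.01463972 0.31019309 1.39580269] [1.03128694 0.01994881 0.0319775 ]
[-0.01 -0.05  2.52  0.  ]
```

View pics/wrist8.png

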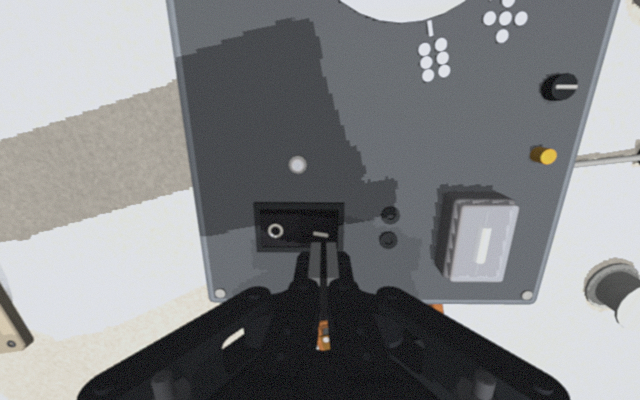

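View pics/scene8.png

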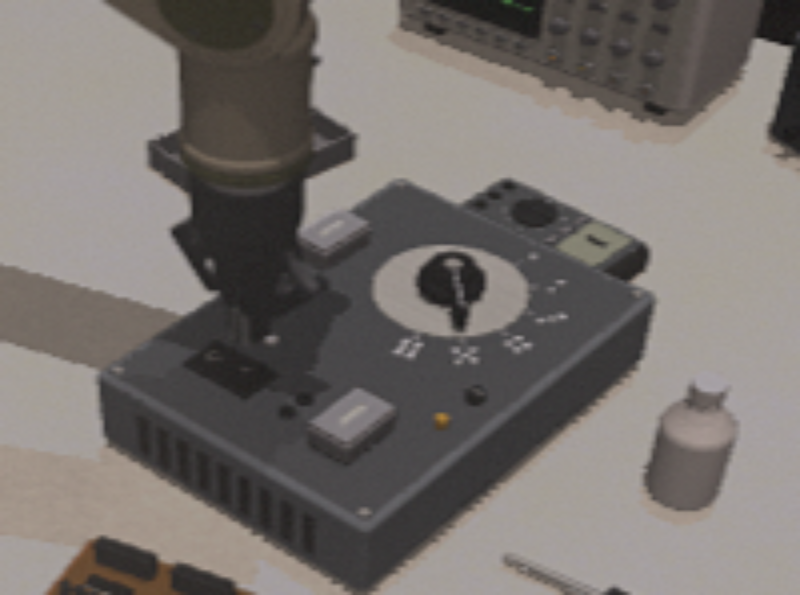

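```bash
python3 -m inch '[[[0,0,1,0],[0,0,2,0],[0,0,2.5,0],[0,0,2.7,0],[0,0,2.9,0]]]' -1
python3 -m inch '[[[0,0,0.15,0],[0,0,0.3,0],[0,0,0.45,0],[0,0,0.6,0],[0,0,0.6,0]]]' -1
```

```text
time_s: 7.4
position: [0.498, 0.0152, 0.2833]
ee_rot: [3.141, 0.0, 1.397]
contact_force: [-0.4, -0.2, 0.2]
opening: 0.0001
time_s: 7.9
position: [0.4981, 0.0151, 0.2774]
ee_rot: [3.141, -0.0, 1.397]
contact_force: [0.6, 0.1, 0.8]
opening: -0.0002
```

```bash
python3 -m inch '[[[0,0,0.1,0],[0,0,0.2,0],[0,0,0.3,0],[0,0,0.4,0],[0,0,0.4,0]]]' -1
python3 -m inch '[[[0,0,0.1,0],[0,0,0.2,0],[0,0,0.3,0],[0,0,0.35,0],[0,0,0.35,0]]]' -1
```

```text
time_s: 8.4
position: [0.4975, 0.0152, 0.2727]
ee_rot: [-3.14, 0.0, 1.397]
contact_force: [0.9, 0.5, -0.0]
opening: 0.0002
time_s: 8.9
position: [0.4978, 0.0152, 0.2705]
ee_rot: [-3.141, 0.001, 1.397]
contact_force: [-4.6, -0.0, 12.2]
opening: -0.0002
```

Run:
```python
from h import *
print(cur(),get_state()['contact_force'])
for n in("scene","wrist"): 
  a=get_image(n)["img"]
  a=cv2.resize(a[180:220,285:335],None,fx=14,fy=14,interpolation=cv2.INTER_CUBIC) if n=="scene" else cv2.resize(a[170:330,220:420],None,fx=3.7,fy=3.7)
  cv2.imwrite(f"pics/{n}9.png",cv2.convertScaleAbs(a,alpha=2))
```

```text
[0.49777536 0.01524651 0.27045491 1.39681999] [-4.6458886  -0.0123946  12.24992732]
```

View pics/wrist9.png

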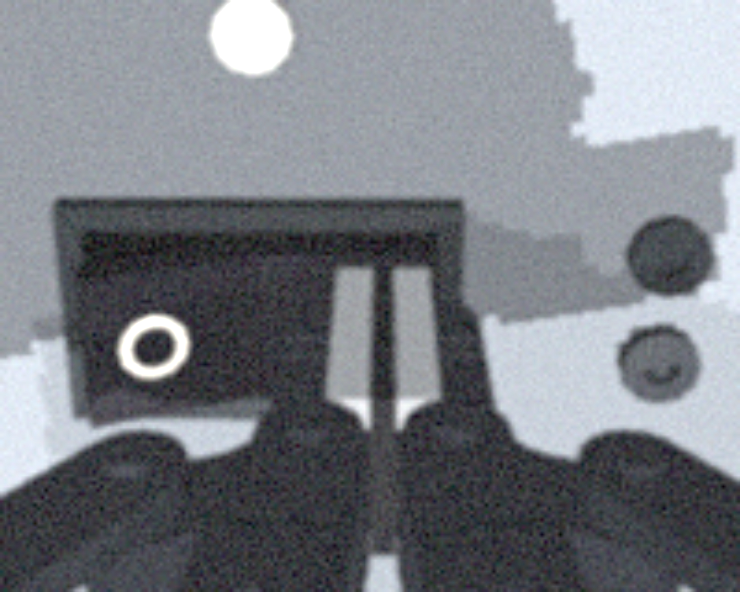

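View pics/scene9.png

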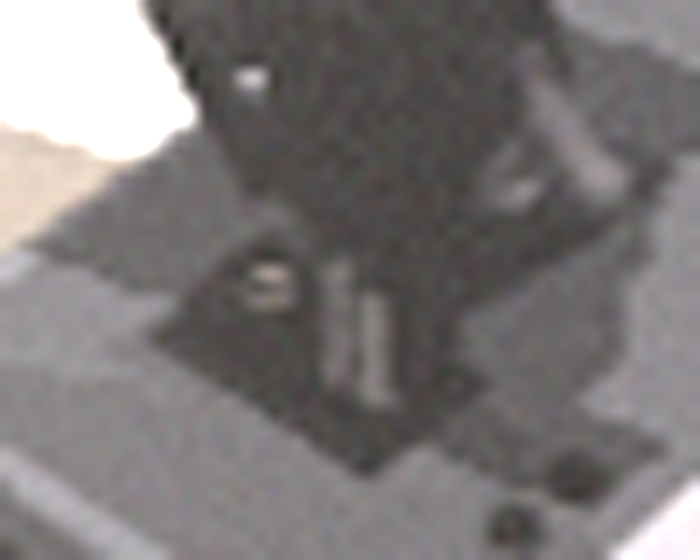

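```bash
python3 -m inch '[[[0,0,-0.5,0],[0,0,-2,0],[0,0,-5,0],[0,0,-9,0],[0,0,-11,0]]]' -1
python3 - <<'E'
from h import *
print(cur(),get_state()['contact_force'])
for n in("scene","wrist"): 
  a=get_image(n)["img"]
  a=cv2.resize(a[150:220,280:400],None,fx=6.5,fy=6.5,interpolation=cv2.INTER_CUBIC) if n=="scene" else a
  cv2.imwrite(f"pics/{n}10.png",cv2.convertScaleAbs(a,alpha=2))
E
```

```text
time_s: 9.5
position: [0.4982, 0.0154, 0.3828]
ee_rot: [3.138, -0.0, 1.397]
contact_force: [0.5, 0.8, 0.5]
opening: -0.0001
[0.49817559 0.0154469  0.38284121 1.39709469] [0.54067695 0.84963263 0.478759  ]
```

View pics/wrist10.png

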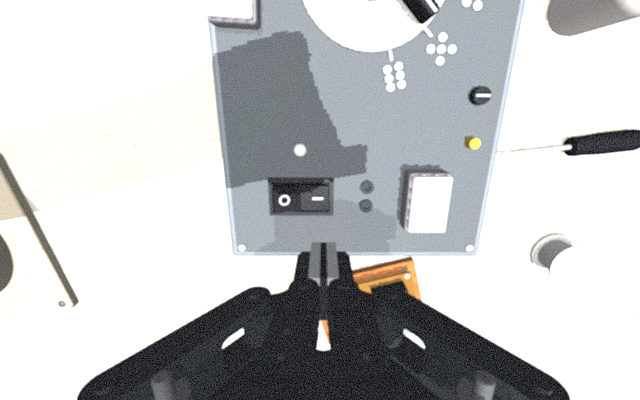

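View pics/scene10.png

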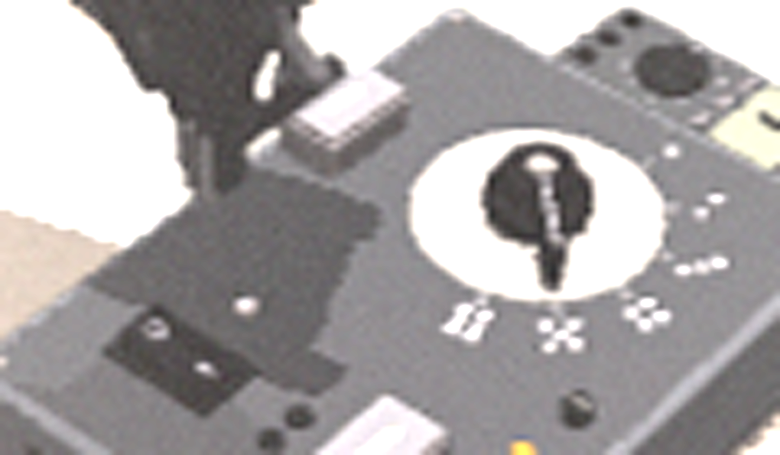

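Run:
```python
from h import *
a=cv2.imread("pics/scene0.png");b=get_image("scene")["img"]
f=lambda i:cv2.convertScaleAbs(cv2.resize(i[190:218,290:325],None,fx=11,fy=11,interpolation=cv2.INTER_CUBIC),alpha=3)
w=get_image("wrist")["img"][165:225,255:345]
cv2.imwrite("pics/cmp.png",np.hstack([f(a),f(b)]))
cv2.imwrite("pics/w11.png",cv2.convertScaleAbs(cv2.resize(w,None,fx=8,fy=8,interpolation=cv2.INTER_CUBIC),alpha=3))
g=get_image("wrist");w7=0
p=np.load("pose.npy")
for st in(0,.35):
  c,s=np.cos,np.sin
  # half slopes: off-> far half up .35, near level
  L=[]
  for sgn,sl in((1,.35-st),(-1,st)):
    for r in(.016,.026): L.append([-.055+sgn*r*c(sl),-.112,.097+r*s(sl)])
  print(st,np.round(proj(get_image("scene"),case2w(p,L)),1).tolist(),np.round(proj(g,case2w(p,L)),1).tolist())
```

```text
0 [[311.2, 204.9], [313.6, 205.5], [303.4, 201.3], [301.0, 199.7]] [[319.2, 200.0], [329.7, 201.2], [285.8, 198.0], [274.9, 197.9]]
0.35 [[311.5, 206.4], [314.1, 208.0], [303.6, 200.1], [301.3, 197.8]] [[320.4, 198.1], [331.2, 198.2], [286.1, 199.8], [275.1, 201.0]]
```

View pics/cmp.png

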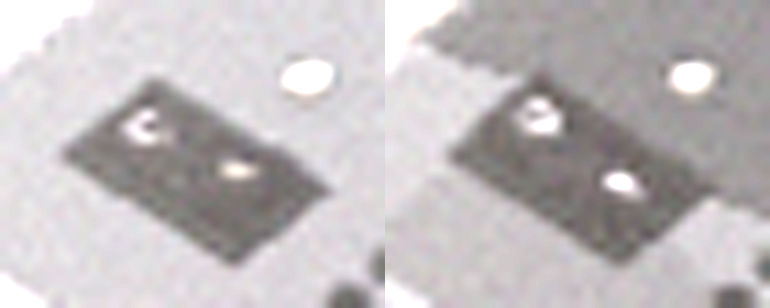

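View pics/w11.png

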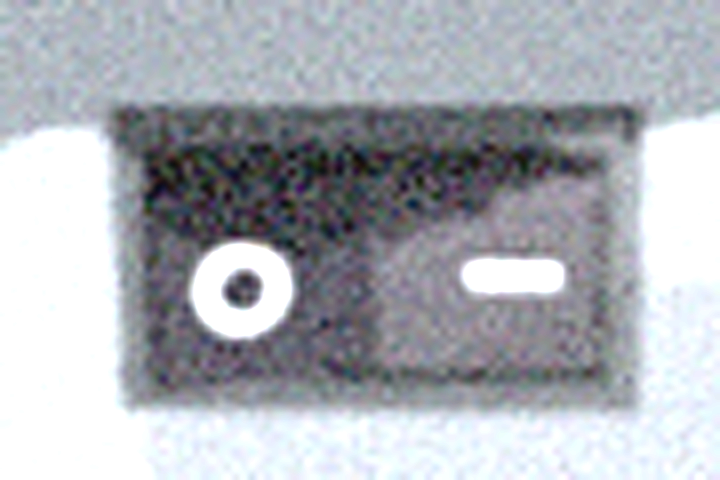

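Run:
```python
from h import *
S=get_image("scene");p=np.load("pose.npy")
for d in(-30,-40,-45,-50,-60):
    a=np.radians(d);print(d,np.round((proj(S,case2w(p,[[.005+.058*np.cos(a),.075+.058*np.sin(a),z] for z in(.122,.098)]))-[280,150])*6.5).tolist())
a=cv2.imread("pics/scene0.png");b=S["img"]
cv2.imwrite("pics/diff.png",cv2.convertScaleAbs(cv2.absdiff(a,b),alpha=3))
```

```text
-30 [[589.0, 241.0], [585.0, 279.0]]
-40 [[568.0, 244.0], [564.0, 282.0]]
-45 [[557.0, 245.0], [553.0, 283.0]]
-50 [[546.0, 245.0], [542.0, 283.0]]
-60 [[524.0, 243.0], [521.0, 282.0]]
```

View pics/diff.png

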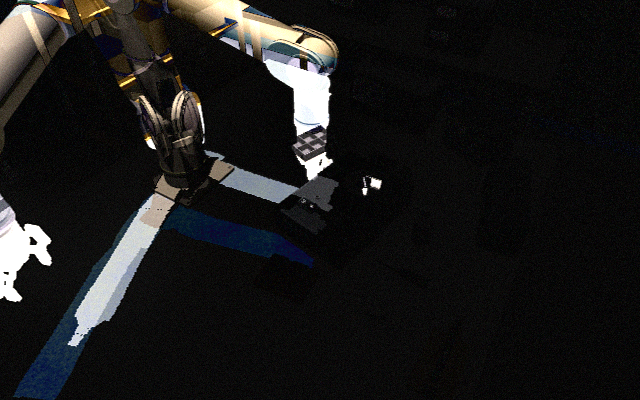

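The difference picture shows changes only in the robot, its shadows, the tab (370,185) and the rocker (305,205). The loose objects left no trace, but the arm partly hides the tray at (310,140). The tab end matches the -45° (five dots) prediction.

```bash
python3 -c "
from station import ticket,get_state
print(get_state()['contact_force']);print(ticket.job_done())"
```

```text
[-0.01072641 -0.46538932  0.04960623]
the job is handed in; nothing more can be done
None
```

The selector is on five dots and the output is on. I handed the job in at about 10 s, with the gripper clear and about 0.5 N on the wrist.

- **Selector:** With the fingers shut, I pushed the tab from three dots through four to five while the output was still off. At the end its tip was about where the camera calibration predicts for five dots (-45°).
- **Rocker:** I pressed the raised far half with about 12 N, then lifted straight off. In the scene camera its bar mark moved down about 1.3 pixels, against 1.5 predicted for "on", and the O mark rose to match.
- **Other objects:** A before-and-after picture showed no change apart from the robot, its shadows, the tab and the rocker. The arm partly hid the parts tray in that view, so I couldn't fully check it, but the arm never worked near it.

Two readings differed from what I expected:

- **Tab force:** Pushing the tab showed about 15 N at the wrist instead of about 4 N. It still clicked over cleanly both times, and the force was back near zero after each click.
- **Rocker snap:** I didn't see the rocker snap over in the force readings, so "on" rests on the pictures.

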